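# Clear and refit the polisher's filings tray

## Robot

A 6-joint arm with a two-finger parallel gripper is mounted at the origin on the work surface. World frame = base frame: x ahead of the robot, y to its left, z up, the work surface at z = 0. Lengths are in mm, angles in rad, forces in N, time in s.
With the tool pointing down it reaches from about 250 to 775 mm from the base axis. Payload 4 kg.
Tool frame: the origin (TCP) lies on the centre line of the jaws, within the pads' length; the fingertips stand 8 mm ahead of it and the grasp point (between the pads) lies 11 mm behind it; z points along the fingers, y is the line along which they close (so a half turn about z gives the same grasp; the last joint's range is limited). The gripper opens to 94 mm and grips with 3 to 60 N. Pads are 16 mm wide; open, the fingers measure 119 mm over their backs; the gripper's body (75 mm by 177 mm) begins 78 mm behind the grasp point.
Start: joints at [1.229, 0.087, 1.371, -0, 1.684, -0.103], TCP at [130.104, 534.409, 213.506] pointing down, gripper open.
Joint ranges: [-3.1, 3.1], [-0.76, 2.03], [0.27, 2.55], [-1.08, 4.22], [0.17, 2.65], [-2.57, 2.57]. Speed limits (rad/s): [2.79, 2.79, 3.14, 3.14, 3.14, 3.14].

## Interface

Orientations are given as [roll, pitch, yaw] about the fixed x, y, z axes, in that order (R = Rz(yaw) Ry(pitch) Rx(roll)).
In Python, from workcell import env gives the robot as it stands.
- The arm moves only by the tool move_arm, never from a script. Its argument "rows" is a list of rows, each a list of 7 numbers: the closure in counts, from 0 (fully open) to 255 (shut), then the shift along the tool's x, y, z in m, then the turn, a rotation vector about the tool's x, y, z in rad. In form: [[claw, tx, ty, tz, ax, ay, az], ...]. A call has 1 to 12 rows; each row is the pose to reach, as a shift and turn from the pose commanded when the call began, along the tool's axes at that moment; what a row does not reach only later rows make up. A row lasts 1/8 s, in which the tool goes at most 62.5 mm and 10.7 degrees, less where a joint would pass 70% of its speed; a pose out of reach is approached as far as the arm can. A call with a gripper value outside its range is refused whole. The fingers move at their own pace and stop on an object; "grip_force" is the grip in N (left out, the last holds). Time passes only in rows, so rows that repeat a pose let the fingers close. It gives the time, the measured TCP pose, the force, the opening and the grip force at its end, in the units of the state.
- env.sense(): the state, without advancing time (a new reading comes with each control period).
- env.snapshot(name): name is "scene" or "top"; returns (picture, depth): 480x640x3 uint8, red, green, blue; 480x640 float32, mm along the optical axis (not along the pixel's ray), 0 where there is no reading.
- env.camera_model(name): a dict with "mtx" (3x3 intrinsics, pixels), "R" (3x3) and "t" (3): a world point X has camera coordinates R X + t. Camera axes: x right, y down, z forward; pixel columns grow to the right and rows downward; lengths in mm; the calibration is good to about 2 mm. A picture is of the moment at which its call begins. camera_model takes no time and is no camera call.
- env.hand_in(): hands the job in; it is judged then, once.
Trained networks look in the newest picture that a camera, given by its name, has taken for a name from the list of things; names that differ only in an ending like _2 or _b are one class to them, and where a whole thing is asked for, a point or a joint stands for the part that bears it (a point fixed in the world has none). Each returns a list of dicts, best first, with "confidence" (0 to 1); they miss things now and then, are a little off and sometimes report something else, mostly with a low value. They report only what shows in the picture. A call takes as long as a camera call. They do not tell look-alikes from the thing itself.
- env.masks_of(label, camera): "region" (480x640 bool, what is visible of it) and "extent" ([centre column, centre row, width, height] in pixels, round what is visible of it).
The state is a dict: "time_s": time; "joint_positions": joint angles; "qd": joint speeds; "tau": joint torques, N m; "position": TCP position; "tcp_rot": TCP orientation; "contact_force": force on the tool from outside, world axes, zero at the start; "moment": the same for the moment, N m; "gripper_width": finger opening in mm; "finger_force": force on a finger pad.
Only numpy, scipy, OpenCV 4.12 (cv2) and the standard library are available. Lean on these libraries where they do the work, as an engineer would, in place of code of your own. Each camera call takes 0.05 s, during which the arm holds its last target. There are 200 camera calls.

## Task

A wooden ring clamp was left in the polisher's filings tray, and it stands too high for the tray to go in. Lift the clamp out and lay it down on the cork pad without dropping it, then slide the tray along the bench, never tipping it, into the bay under the polisher until it is fully home against the back of the bay. Leave the other things on the bench where they are.

Things in the scene. Friction and masses are not known exactly. Their poses are not given: they have to be found in the camera images.
- clamp_center (a point): centre of the loose ring clamp: a light wooden block 110 mm long (its x), 28 mm wide (its y), 36 mm high (its z), with a brass band round the middle and a black end, about 90 g. It starts lying in the tray, on the tray's floor, standing about 12 mm above the tray's rim
- pad_top (a point): centre of the top face of the fixed cork pad, 160 (x) by 110 (y) mm, top 4 mm above the bench
- tray_center (a point): centre, half-way up (14 mm above its underside), of the loose white open filings tray: 140 mm long (its x), 120 mm wide (its y), 28 mm high, walls and floor 4 mm thick, about 0.3 kg, standing on the bench. Its x axis points from the grip to the far end, which goes first into the bay
- tray_grip (a point): point on the tray's black grip, an upright fin in the tray's middle plane: 12 mm thick (along the tray's y), 62 mm long, sticking out from the tray's near (-x) end wall, from 6 to 42 mm above the bench. This point is 45 mm out from the end wall (115 mm from the tray's centre) and 26 mm above the bench; 17 mm of fin lie beyond it. Pinch it across its thickness; axes as the tray's
- bay_mouth (a point): middle of the bay's mouth under the fixed polisher, at bench level; x points into the bay, z up. The bay has the bench as floor, is 124 mm wide, 36 mm high. Two steel cheeks, 30 mm high, flare out from the mouth's sides, reaching 30 mm out and there about 156 mm apart. A rigid back wall 141.5 mm in (no latch or spring) stops the tray: home, its near end wall is level with the mouth, its centre 71 mm inside
- hood_edge (a point): middle of the lower front edge of the polisher's blue hood, 75 mm above the bench, 42 mm out from the mouth. The hood is 210 mm wide, its top 150 mm above the bench; the grey box behind it is as wide and high, with a motor on top. To hold the grip all the way in, a gripper must lean back (top away from the polisher) about 30 to 40 degrees
- hammer: bystander: hammer 220 mm long lying on the bench; origin under its middle
- pliers: bystander: red-handled pliers, 130 mm, lying on the bench; origin at the pivot's underside
- spirit_lamp: bystander: brass spirit lamp, 68 mm across, 70 mm high; origin under its centre
- glass_jar: bystander: green glass jar, 70 mm across, 90 mm high; origin under its centre
- steel_block: bystander: steel bench block 70 x 70 x 22 mm; origin under its centre
- mug: bystander: yellow mug, 80 mm across, 90 mm high; origin under its centre
Things that resemble listed ones, but are neither listed nor needed, are in the scene too. Leave any purple or turquoise look-alike of the part that bears tray_center alone.

How it is judged:
By the outcome, as a careful person would: the job done as asked, in the order asked, and still so for the second after the job is handed in, with the robot touching nothing.
It also fails if it takes over 72 s, if anything falls off the work surface, if the arm or the gripper's body presses on something with over 40 N, if the wrist force passes 120 N, or if a joint passes its speed limit or range.

## Working session

There is one attempt and no reset: what is moved stays moved. The work goes in short steps, Python scripts to look and compute and a tool call to move; the robot and the scene stay as the last step left them, time stands still between calls to the robot, and variables do not carry over. Pictures are saved under pics/ and viewed, at most 10 in all, crops included, and the job is handed in when it is done.

Besides the shell and the picture viewer there is one more tool, called after "Request:" as name(argument=value, ...), one argument or row to a line, values as JSON. move_arm: Moves the arm, as the interface text tells. Its arguments: {"type":"object","properties":{"rows":{"type":"array"},"grip_force":{"type":"number"}},"required":["rows"]}

```bash
mkdir -p pics; ls; python3 - <<'E'
from workcell import env
import cv2,numpy as np
for n in("scene","top"):
    p,d=env.snapshot(n); cv2.imwrite(f"pics/{n}0.png",p[:,:,::-1]); np.savez(f"{n}0.npz",p=p,d=d)
    c=env.camera_model(n); print(n,np.round(c["mtx"],1).tolist(),np.round(-c["R"].T@c["t"],0),np.round(c["R"],2).tolist())
    for l in("clamp_center","tray_center","tray_grip","pad_top","hood_edge","bay_mouth"):
        print(l,[(round(m["confidence"],2),np.round(m["extent"]).tolist()) for m in env.masks_of(l,n)])
print(env.sense())
E
```

```text
pics
scene [[613.7, 0.0, 326.7], [0.0, 613.7, 242.8], [0.0, 0.0, 1.0]] [1055.  843. 1116.] [[-0.87, 0.49, -0.02], [0.35, 0.58, -0.74], [-0.35, -0.64, -0.68]]
clamp_center [(0.92, [297.0, 268.0, 40.0, 34.0]), (0.63, [366.0, 219.0, 36.0, 27.0])]
tray_center [(0.94, [271.0, 152.0, 43.0, 45.0]), (0.9, [301.0, 271.0, 88.0, 59.0]), (0.69, [361.0, 171.0, 56.0, 44.0]), (0.67, [299.0, 216.0, 63.0, 38.0])]
tray_grip [(0.61, [300.0, 274.0, 76.0, 56.0]), (0.57, [365.0, 172.0, 57.0, 47.0]), (0.55, [273.0, 154.0, 43.0, 54.0]), (0.21, [365.0, 219.0, 34.0, 28.0])]
pad_top [(0.84, [301.0, 216.0, 66.0, 37.0])]
hood_edge [(0.62, [323.0, 387.0, 155.0, 166.0])]
bay_mouth [(0.85, [320.0, 387.0, 157.0, 170.0]), (0.45, [301.0, 273.0, 80.0, 54.0])]
top [[543.4, 0.0, 319.0], [0.0, 543.4, 233.3], [0.0, 0.0, 1.0]] [ 293. -133. 1571.] [[0.02, -1.0, 0.0], [-0.99, -0.02, -0.14], [0.14, -0.0, -0.99]]
clamp_center [(0.88, [328.0, 204.0, 20.0, 38.0])]
tray_center [(0.88, [327.0, 212.0, 49.0, 67.0]), (0.88, [502.0, 263.0, 78.0, 53.0]), (0.86, [427.0, 331.0, 67.0, 77.0])]
tray_grip [(0.9, [424.0, 334.0, 65.0, 74.0]), (
[... 238 characters left out ...]
0, 102.0])]
{'time_s': 0.7, 'joint_positions': array([ 1.22886930e+00,  8.71478391e-02,  1.37063936e+00, -3.22560433e-05,
        1.68361905e+00, -1.03091572e-01]), 'qd': array([-0.00012854, -0.00053782,  0.00090864,  0.00068757,  0.00126453,
       -0.00151856]), 'tau': array([-9.27413930e-05, -3.39908695e+01, -3.02519166e+01,  7.19104148e-02,
        2.32092926e-02,  6.55624802e-06]), 'position': array([130.13511589, 534.41380434, 213.56521889]), 'tcp_rot': array([3.14141054e+00, 5.10629040e-05, 2.90275356e+00]), 'contact_force': array([-0.77634613,  0.57908053, -0.19760094]), 'moment': array([ 0.019733  ,  0.01094557, -0.03019925]), 'finger_force': 0.0, 'gripper_width': 93.79532968663895}
```

View pics/top0.png

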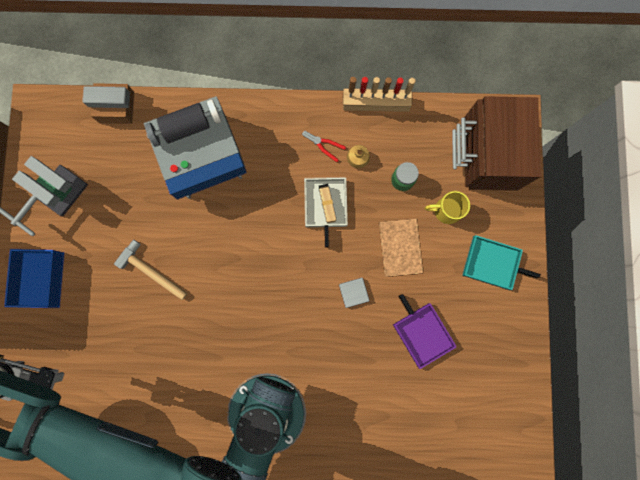

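View pics/scene0.png

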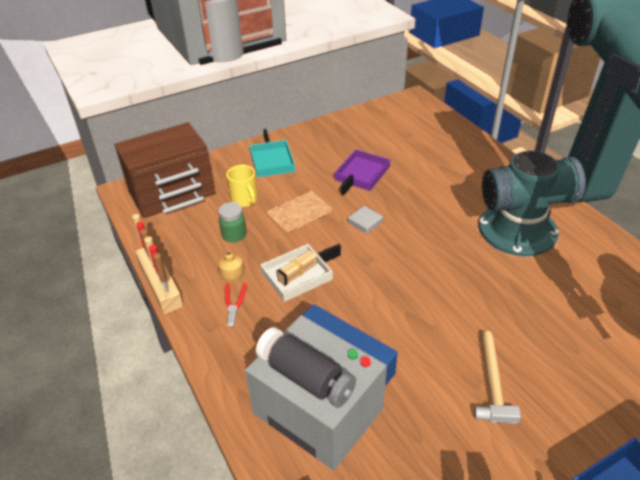

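The top view shows the white tray with the clamp at (326,203) and its grip towards the robot at (326,236). The cork pad is at (401,247), and the polisher at (195,150) has its blue front facing down-right. There are three tray candidates: white (326,203), turquoise (493,262) and purple (425,335). Only the white one fits, since it is white and holds the clamp. Next I'll measure and take an enlarged crop.

```bash
cat > h.py <<'E'
import numpy as np,cv2
from workcell import env
def cloud(n,d):
    c=env.camera_model(n);v,u=np.mgrid[:480,:640]
    r=np.stack([u,v,np.ones_like(u)],-1)@np.linalg.inv(c["mtx"]).T*d[...,None]
    return (r-c["t"])@c["R"]
def rect(P):
    (c,s,a)=cv2.minAreaRect(P[:,:2].astype(np.float32)); return np.round(c,1),np.round(s,1),round(a,1)
def proj(n,X):
    c=env.camera_model(n);q=(np.atleast_2d(X)@c["R"].T+c["t"])@c["mtx"].T;return q[:,:2]/q[:,2:]
E
python3 - <<'E'
from h import *
out=[]
for n,bt in(("top",(285,160,370,260)),("scene",(250,235,350,305))):
    f=np.load(n+"0.npz");p,d=f["p"],f["d"];W=cloud(n,d);hsv=cv2.cvtColor(p,cv2.COLOR_RGB2HSV)
    ok=d>0
    def get(l,i=0): return env.masks_of(l,n)
    m=env.masks_of("clamp_center",n)[0]["region"]&ok; P=W[m]; print(n,"clamp z",np.percentile(P[:,2],[5,50,95]).round(1), rect(P[P[:,2]>34]),P[P[:,2]>34][:,:2].mean(0).round(1))
    b=np.zeros_like(ok);b[bt[1]:bt[3],bt[0]:bt[2]]=1
    wh=b&ok&(hsv[...,1]<60)&(hsv[...,2]>130)
    P=W[wh&(W[...,2]>20)&(W[...,2]<33)]; print("tray rim",len(P),rect(P))
    P=W[b&ok&(p.max(2)<55)&(W[...,2]>30)]; print("black",len(P),rect(P) if len(P) else 0,np.percentile(P[:,2],[5,95]) if len(P) else 0)
    m=[x for x in env.masks_of("pad_top",n)][0]["region"]&ok;P=W[m&(W[...,2]<12)];print("pad",rect(P),np.median(P[:,2]).round(1))
    m=[x for x in env.masks_of("bay_mouth",n)][0]["region"]&ok;P=W[m&(abs(W[...,2]-150)<6)];print("poltop",len(P),rect(P))
    blue=ok&(hsv[...,0]>100)&(hsv[...,0]<130)&(hsv[...,1]>120)&m;P=W[blue];print("blue",len(P),rect(P),np.percentile(P[:,2],[1,50,99]).round(0))
    print("bench z",np.median(W[ok&(abs(W[...,2])<10)][:,2]))
    out.append(cv2.resize(p[bt[1]:bt[3],bt[0]:bt[2]],(390,400),interpolation=cv2.INTER_CUBIC))
cv2.imwrite("pics/crop.png",np.hstack(out)[:,:,::-1])
E
```

```text
top clamp z [15.3 40.2 46.1] (array([ 593.8, -158.3]), array([110.8,  28.8]), 13.3) [ 594.4 -158.4]
tray rim 214 (array([ 600.1, -153.5]), array([142. , 119.6]), 2.4)
black 87 (array([ 558.5, -147.9]), array([180.7,  23.2]), 2.2) [36.69909143 47.77086758]
pad (array([ 475.5, -375.1]), array([163.4, 114.2]), 7.3) 4.4
poltop 3862 (array([724.2, 206.9]), array([216. , 209.3]), 22.7)
blue 1612 (array([645.5, 173. ]), array([ 46. , 207.2]), 23.2) [ 93. 149. 158.]
bench z 0.8639834942100939
scene clamp z [ 9.3 35.6 43. ] (array([ 596.9, -156.6]), array([111.5,  33.8]), 14.7) [ 599.1 -153.8]
tray rim 460 (array([ 599.5, -150.6]), array([145.7, 125.4]), 2.2)
black 85 (array([ 500.9, -152.9]), array([57.5, 12.2]), 5.2) [30.61877365 45.71261002]
pad (array([ 474.7, -375.8]), array([164.3, 123.1]), 6.2) 4.1
poltop 6358 (array([723.8, 209.1]), array([216.1, 212.1]), 22.5)
blue 1491 (array([646. , 177.1]), array([ 37.4, 209.6]), 23.1) [ 96. 150. 154.]
bench z 0.21942417464684075
```

View pics/crop.png

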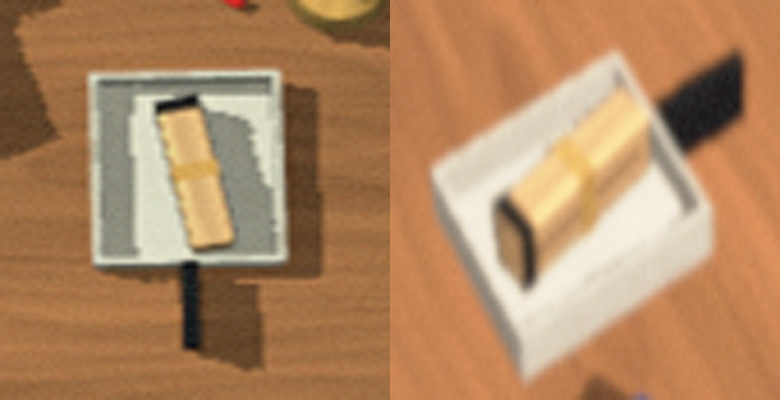

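The crop confirms the target: a white tray with a black fin holding the light clamp, black end facing away from the robot. Averaged estimates:

| Thing | Position (mm) | Yaw |
|---|---|---|
| Clamp | (595, -157) | 13.5° |
| Tray | (600, -152.5) | 2.3° |
| Pad | (475, -375.5) | 7° |
| Bay axis | mouth ≈ (665, 183) | 22.9° |

```bash
cat >> h.py <<'E'
from scipy.spatial.transform import Rotation as Ro
def pose(g,yaw,lean=0):
    # grasp point g, tool x (horizontal) along yaw (deg), leaning back by lean (deg): returns TCP, Rotation
    R=Ro.from_euler("z",yaw,degrees=True)*Ro.from_euler("y",-lean,degrees=True)*Ro.from_euler("x",np.pi)
    return np.array(g)+11*R.apply([0,0,1]),R
def rel(targets,start=None):
    s=env.sense();p0,R0=start or (s["position"],Ro.from_euler("xyz",s["tcp_rot"]))
    for p,R in targets: print("shift m",((R0.inv().apply(p-p0))/1000).round(4).tolist(),"turn",(R0.inv()*R).as_rotvec().round(3).tolist(),"tcp",p.round(1))
def st():
    s=env.sense();print({k:np.round(s[k],3).tolist() for k in("time_s","position","tcp_rot","joint_positions","contact_force","gripper_width","finger_force")})
E
python3 -c "
from h import *
print(pose([0,0,0],0,35)[1].apply([0,0,1]))
rel([pose([595,-157,214],13.5)])"
```

```text
[ 5.73576436e-01 -1.22464680e-16 -8.19152044e-01]
shift m [-0.6153, -0.5618, 0.0105] turn [0.0, -0.0, 2.667] tcp [ 595. -157.  203.]
```

Request:
move_arm(
  rows=[
    [125, -0.615, -0.562, 0.01, 0, 0, 2.667],
    [125, -0.615, -0.562, 0.01, 0, 0, 2.667],
    [125, -0.615, -0.562, 0.01, 0, 0, 2.667],
    [125, -0.615, -0.562, 0.01, 0, 0, 2.667],
    [125, -0.615, -0.562, 0.01, 0, 0, 2.667],
    [125, -0.615, -0.562, 0.01, 0, 0, 2.667],
    [125, -0.615, -0.562, 0.01, 0, 0, 2.667],
    [125, -0.615, -0.562, 0.01, 0, 0, 2.667],
    [125, -0.615, -0.562, 0.01, 0, 0, 2.667],
    [125, -0.615, -0.562, 0.01, 0, 0, 2.667],
    [125, -0.615, -0.562, 0.01, 0, 0, 2.667],
    [125, -0.615, -0.562, 0.01, 0, 0, 2.667],
  ],
  grip_force=20,
)

```text
time_s: 2.5
position: [549.3, -90.0, 204.6]
tcp_rot: [3.141, -0.001, 0.646]
contact_force: [1.6, 0.1, -0.3]
gripper_width: 48.4
finger_force: 0.0
```

```bash
python3 -c "
from h import *
st();rel([pose([595,-157,120],13.5)])"
```

```text
{'time_s': 2.5, 'position': [549.289, -90.033, 204.639], 'tcp_rot': [3.141, -0.001, 0.646], 'joint_positions': [-0.265, 0.103, 1.371, 0.0, 1.667, 0.66], 'contact_force': [1.595, 0.057, -0.259], 'gripper_width': 48.405, 'finger_force': 0.0}
shift m [-0.0039, 0.081, 0.0957] turn [0.0, -0.001, 0.411] tcp [ 595. -157.  109.]
```

Request:
move_arm(
  rows=[
    [125, -0.004, 0.081, 0.04, 0, 0, 0.41],
    [125, -0.004, 0.081, 0.095, 0, 0, 0.41],
    [125, -0.004, 0.081, 0.095, 0, 0, 0.41],
    [125, -0.004, 0.081, 0.095, 0, 0, 0.41],
    [125, -0.004, 0.081, 0.095, 0, 0, 0.41],
  ],
)

```text
time_s: 3.12
position: [595.7, -154.3, 112.9]
tcp_rot: [3.139, -0.004, 0.245]
contact_force: [-0.3, 0.0, -0.6]
gripper_width: 48.0
finger_force: 0.0
```

```bash
python3 - <<'E'
from h import *
st();rel([pose([595,-157,28],13.5)])
p,d=env.snapshot("scene");cv2.imwrite("pics/s1.png",cv2.resize(p[190:330,220:400],(720,560),interpolation=cv2.INTER_CUBIC)[:,:,::-1])
E
```

```text
{'time_s': 3.125, 'position': [595.654, -154.294, 112.863], 'tcp_rot': [3.139, -0.004, 0.245], 'joint_positions': [-0.346, 0.266, 1.364, 0.0, 1.506, 0.98], 'contact_force': [-0.277, 0.037, -0.585], 'gripper_width': 48.002, 'finger_force': 0.0}
shift m [-0.0017, 0.0022, 0.0959] turn [0.003, -0.004, 0.01] tcp [ 595. -157.   17.]
```

View pics/s1.png

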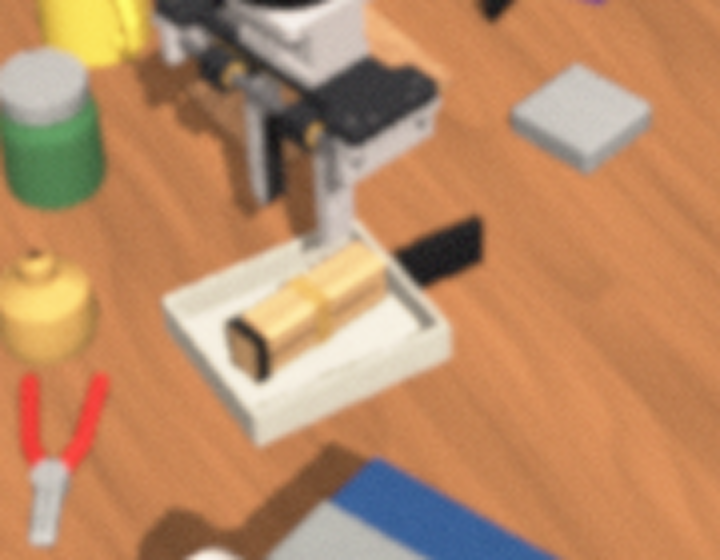

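The crop shows the jaws above the clamp at (310,220), open across its width and inside the tray walls. Descending.

Request:
move_arm(
  rows=[
    [125, -0.001, 0.001, 0.03, 0, -0.002, 0.005],
    [125, -0.001, 0.001, 0.06, 0, -0.002, 0.005],
    [125, -0.001, 0.001, 0.08, 0, -0.002, 0.005],
    [125, -0.001, 0.001, 0.092, 0, -0.002, 0.005],
    [125, -0.001, 0.001, 0.092, 0, -0.002, 0.005],
    [125, -0.001, 0.001, 0.092, 0, -0.002, 0.005],
  ],
)

```text
time_s: 3.92
position: [594.6, -156.3, 18.8]
tcp_rot: [3.14, -0.0, 0.238]
contact_force: [-0.4, 0.8, 0.5]
gripper_width: 48.1
finger_force: 0.0
```

```bash
python3 -c "
from h import *
st();rel([pose([595,-157,28],13.5)])"
```

```text
{'time_s': 3.925, 'position': [594.573, -156.316, 18.8], 'tcp_rot': [3.14, -0.0, 0.238], 'joint_positions': [-0.349, 0.339, 1.467, -0.001, 1.335, 0.984], 'contact_force': [-0.442, 0.811, 0.479], 'gripper_width': 48.123, 'finger_force': 0.0}
shift m [0.0003, 0.0008, 0.0018] turn [0.001, -0.0, 0.002] tcp [ 595. -157.   17.]
```

Close, then lift.

Request:
move_arm(
  rows=[
    [200, 0, 0.001, 0.001, 0, 0, 0],
    [255, 0, 0.001, 0.001, 0, 0, 0],
    [255, 0, 0.001, 0.001, 0, 0, 0],
    [255, 0, 0.001, 0.001, 0, 0, 0],
    [255, 0, 0.001, 0.001, 0, 0, 0],
    [255, 0, 0.001, 0.001, 0, 0, 0],
    [255, 0, 0.001, -0.01, 0, 0, 0],
    [255, 0, 0.001, -0.04, 0, 0, 0],
    [255, 0, 0.001, -0.08, 0, 0, 0],
    [255, 0, 0.001, -0.12, 0, 0, 0],
    [255, 0, 0.001, -0.12, 0, 0, 0],
    [255, 0, 0.001, -0.12, 0, 0, 0],
  ],
  grip_force=20,
)

```text
time_s: 5.42
position: [593.3, -156.5, 136.1]
tcp_rot: [-3.14, 0.004, 0.238]
contact_force: [0.3, -0.1, -1.4]
gripper_width: 28.0
finger_force: 20.0
```

```bash
python3 -c "
from h import *
st();rel([pose([475,-375.5,150],7),pose([475,-375.5,30],7)])"
```

```text
{'time_s': 5.425, 'position': [593.288, -156.527, 136.053], 'tcp_rot': [-3.14, 0.004, 0.238], 'joint_positions': [-0.35, 0.257, 1.329, -0.001, 1.56, 0.983], 'contact_force': [0.256, -0.124, -1.369], 'gripper_width': 27.999, 'finger_force': 20.0}
shift m [-0.1666, 0.1849, -0.0026] turn [-0.001, 0.004, 0.116] tcp [ 475.  -375.5  139. ]
shift m [-0.1661, 0.1851, 0.1174] turn [-0.001, 0.004, 0.116] tcp [ 475.  -375.5   19. ]
```

Request:
move_arm(
  rows=[
    [255, -0.04, 0.045, 0, 0, 0.002, 0.116],
    [255, -0.08, 0.09, 0, 0, 0.002, 0.116],
    [255, -0.125, 0.14, 0, 0, 0.002, 0.116],
    [255, -0.166, 0.185, 0, 0, 0.002, 0.116],
    [255, -0.166, 0.185, 0, 0, 0.002, 0.116],
    [255, -0.166, 0.185, 0.04, 0, 0.002, 0.116],
    [255, -0.166, 0.185, 0.07, 0, 0.002, 0.116],
    [255, -0.166, 0.185, 0.09, 0, 0.002, 0.116],
    [255, -0.166, 0.185, 0.1, 0, 0.002, 0.116],
    [255, -0.166, 0.185, 0.105, 0, 0.002, 0.116],
    [255, -0.166, 0.185, 0.11, 0, 0.002, 0.116],
    [255, -0.166, 0.185, 0.11, 0, 0.002, 0.116],
  ],
)

```text
time_s: 6.92
position: [476.3, -376.0, 28.1]
tcp_rot: [3.141, -0.0, 0.122]
contact_force: [-0.6, -0.0, -1.1]
gripper_width: 27.6
finger_force: 20.0
```

```bash
python3 -c "
from h import *
st();rel([pose([475,-375.5,29],7)])"
```

```text
{'time_s': 6.925, 'position': [476.321, -375.962, 28.054], 'tcp_rot': [3.141, -0.0, 0.122], 'joint_positions': [-0.762, 0.315, 1.48, 0.0, 1.347, 0.687], 'contact_force': [-0.57, -0.014, -1.148], 'gripper_width': 27.621, 'finger_force': 20.0}
shift m [-0.0013, -0.0006, 0.0101] turn [0.0, -0.0, -0.0] tcp [ 475.  -375.5   18. ]
```

Request:
move_arm(
  rows=[
    [255, 0, 0, 0.003, 0, 0, 0],
    [255, 0, 0, 0.006, 0, 0, 0],
    [255, 0, 0, 0.008, 0, 0, 0],
    [255, 0, 0, 0.0095, 0, 0, 0],
    [255, 0, 0, 0.0095, 0, 0, 0],
    [255, 0, 0, 0.0095, 0, 0, 0],
  ],
)

```text
time_s: 7.68
position: [476.2, -375.9, 18.3]
tcp_rot: [3.141, -0.0, 0.122]
contact_force: [-0.7, -0.4, -1.1]
gripper_width: 27.6
finger_force: 20.0
```

Request:
move_arm(
  rows=[
    [255, 0, 0, 0.001, 0, 0, 0],
    [255, 0, 0, 0.001, 0, 0, 0],
    [255, 0, 0, 0.001, 0, 0, 0],
  ],
)

```text
time_s: 8.05
position: [476.1, -375.9, 17.2]
tcp_rot: [3.142, 0.0, 0.122]
contact_force: [-0.2, -0.4, -1.0]
gripper_width: 28.1
finger_force: 20.0
```

Request:
move_arm(
  rows=[
    [255, 0, 0, 0.001, 0, 0, 0],
    [255, 0, 0, 0.001, 0, 0, 0],
    [255, 0, 0, 0.001, 0, 0, 0],
  ],
)

```text
time_s: 8.43
position: [476.3, -376.0, 17.0]
tcp_rot: [3.141, -0.0, 0.122]
contact_force: [-0.8, 1.2, 4.4]
gripper_width: 27.7
finger_force: 20.0
```

Contact. Release and rise; then compute the leaned grip approach.

Request:
move_arm(
  rows=[
    [130, 0, 0, 0, 0, 0, 0],
    [130, 0, 0, 0, 0, 0, 0],
    [130, 0, 0, 0, 0, 0, 0],
    [130, 0, 0, -0.02, 0, 0, 0],
    [130, 0, 0, -0.06, 0, 0, 0],
    [130, 0, 0, -0.11, 0, 0, 0],
    [130, 0, 0, -0.15, 0, 0, 0],
    [130, 0, 0, -0.15, 0, 0, 0],
  ],
)

```text
time_s: 9.43
position: [477.9, -377.6, 171.2]
tcp_rot: [3.134, -0.006, 0.122]
contact_force: [-0.2, 0.1, 0.6]
gripper_width: 46.1
finger_force: 0.0
```

```bash
python3 - <<'E'
from h import *
st()
for n,bt in(("scene",(240,170,360,310)),):
    p,d=env.snapshot(n);W=cloud(n,d);hsv=cv2.cvtColor(p,cv2.COLOR_RGB2HSV);ok=d>0
    cv2.imwrite("pics/s2.png",cv2.resize(p[170:310,230:410],(720,560),interpolation=cv2.INTER_CUBIC)[:,:,::-1])
    b=np.zeros_like(ok);b[bt[1]:bt[3],bt[0]:bt[2]]=1
    roi=(W[...,0]>380)&(W[...,0]<700)&(W[...,1]>-240)&(W[...,1]<-70)&ok
    P=W[roi&(hsv[...,1]<60)&(hsv[...,2]>130)&(W[...,2]>20)&(W[...,2]<33)];print("rim",rect(P))
    P=W[roi&(p.max(2)<60)&(W[...,2]>25)&(W[...,2]<50)];print("fin",len(P),rect(P))
    for l in ["clamp_center"]:
        for m in env.masks_of(l,n): 
            P=W[m["region"]&ok];P=P[P[:,2]>32];print(m["confidence"],m["extent"],rect(P) if len(P)>5 else 0)
t=np.deg2rad(2.3);g=np.array([600,-152.5])-119*np.array([np.cos(t),np.sin(t)])
print("g",g);rel([pose([*g,150],2.3,35),pose([*g,29],2.3,35)])
E
```

```text
{'time_s': 9.425, 'position': [477.94, -377.628, 171.159], 'tcp_rot': [3.134, -0.006, 0.122], 'joint_positions': [-0.762, 0.223, 1.3, 0.0, 1.609, 0.687], 'contact_force': [-0.188, 0.083, 0.602], 'gripper_width': 46.087, 'finger_force': 0.0}
rim (array([ 524.3, -156.4]), array([298.8, 133.3]), 4.8)
fin 113 (array([ 501.3, -153.1]), array([12.8, 57.2]), 88.4)
0.77 [298.0, 206.6, 38.2, 28.2] (array([ 480.4, -373.4]), array([111.2,  36.8]), 8.0)
0.68 [232.8, 266.2, 23.9, 28.4] (array([ 740.5, -242.9]), array([59.5, 58.9]), 55.6)
g [ 481.09586698 -157.27568331]
shift m [0.0379, -0.2157, 0.0247] turn [-0.025, 0.611, 0.079] tcp [ 487.4 -157.   141. ]
shift m [0.0379, -0.2157, 0.1457] turn [-0.025, 0.611, 0.079] tcp [ 487.4 -157.    20. ]
```

View pics/s2.png

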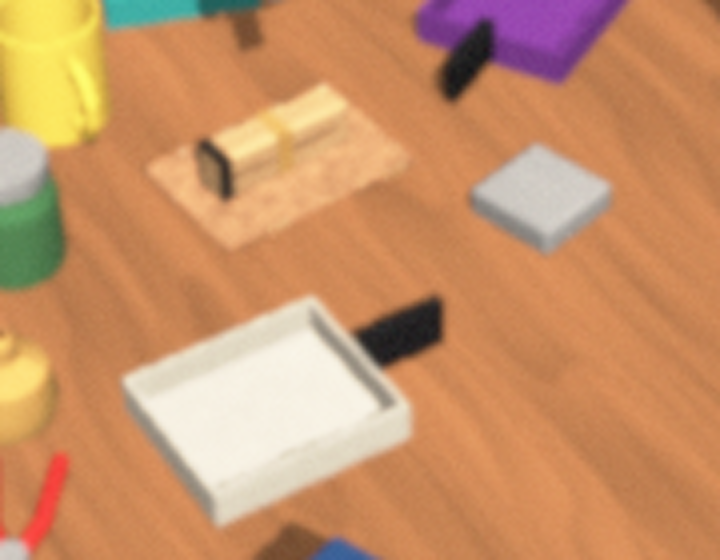

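The crop shows the clamp lying on the pad at (270,150), and the tray empty at (270,410) with its fin at (405,330). Now I'll move to a leaned pose over the fin.

Request:
move_arm(
  rows=[
    [130, 0.038, -0.05, 0.01, -0.025, 0.15, 0.079],
    [130, 0.038, -0.1, 0.025, -0.025, 0.3, 0.079],
    [130, 0.038, -0.16, 0.025, -0.025, 0.45, 0.079],
    [130, 0.038, -0.216, 0.025, -0.025, 0.611, 0.079],
    [130, 0.038, -0.216, 0.025, -0.025, 0.611, 0.079],
    [130, 0.038, -0.216, 0.025, -0.025, 0.611, 0.079],
  ],
)

```text
time_s: 10.28
position: [487.1, -156.7, 140.0]
tcp_rot: [-3.141, -0.61, 0.039]
contact_force: [0.5, -0.1, 0.7]
gripper_width: 46.4
finger_force: 0.0
```

```bash
python3 - <<'E'
from h import *
st()
t=np.deg2rad(2.3);g=np.array([600,-151.5])-119*np.array([np.cos(t),np.sin(t)])
rel([pose([*g,60],2.3,35),pose([*g,29],2.3,35)])
E
```

```text
{'time_s': 10.275, 'position': [487.134, -156.712, 140.035], 'tcp_rot': [-3.141, -0.61, 0.039], 'joint_positions': [-0.685, -0.357, 2.033, 0.458, 1.033, 0.696], 'contact_force': [0.49, -0.114, 0.725], 'gripper_width': 46.433, 'finger_force': 0.0}
shift m [-0.0508, -0.0006, 0.0731] turn [-0.0, 0.001, -0.001] tcp [ 487.4 -156.    51. ]
shift m [-0.0686, -0.0006, 0.0985] turn [-0.0, 0.001, -0.001] tcp [ 487.4 -156.    20. ]
```

Request:
move_arm(
  rows=[
    [130, -0.025, 0, 0.036, 0, 0, 0],
    [130, -0.051, 0, 0.073, 0, 0, 0],
    [130, -0.06, 0, 0.086, 0, 0, 0],
    [130, -0.068, 0, 0.098, 0, 0, 0],
    [130, -0.068, 0, 0.098, 0, 0, 0],
    [130, -0.068, 0, 0.098, 0, 0, 0],
  ],
)

```text
time_s: 11.02
position: [489.4, -157.8, 23.7]
tcp_rot: [3.139, -0.614, 0.041]
contact_force: [-0.2, 0.2, -0.2]
gripper_width: 45.9
finger_force: 0.0
```

```bash
python3 - <<'E'
from h import *
st()
p,d=env.snapshot("scene")
cv2.imwrite("pics/s3.png",cv2.resize(p[190:330,240:420],(720,560),interpolation=cv2.INTER_CUBIC)[:,:,::-1])
E
```

```text
{'time_s': 11.025, 'position': [489.382, -157.837, 23.737], 'tcp_rot': [3.139, -0.614, 0.041], 'joint_positions': [-0.684, -0.2, 2.174, 0.579, 0.769, 0.505], 'contact_force': [-0.209, 0.232, -0.185], 'gripper_width': 45.917, 'finger_force': 0.0}
```

View pics/s3.png

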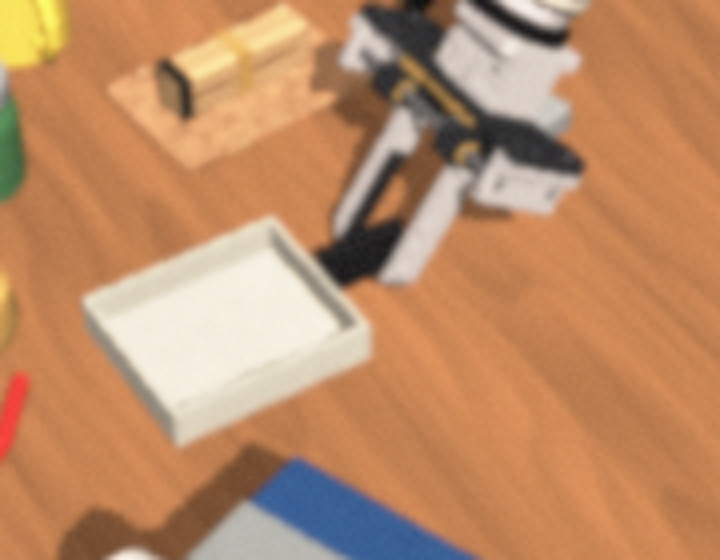

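The fin at (365,250) sits between the jaws. Close.

Request:
move_arm(
  rows=[
    [130, -0.001, 0, 0.001, 0, 0, 0],
    [200, -0.001, 0, 0.001, 0, 0, 0],
    [255, -0.001, 0, 0.001, 0, 0, 0],
    [255, -0.001, 0, 0.001, 0, 0, 0],
    [255, -0.001, 0, 0.001, 0, 0, 0],
    [255, -0.001, 0, 0.001, 0, 0, 0],
    [255, -0.001, 0, 0.001, 0, 0, 0],
  ],
  grip_force=35,
)

```text
time_s: 11.95
position: [488.0, -157.1, 20.6]
tcp_rot: [3.141, -0.611, 0.04]
contact_force: [-0.6, -0.7, -0.6]
gripper_width: 11.7
finger_force: 35.0
```

```bash
python3 - <<'E'
from h import *
st();s=env.sense();z=s["position"][2]+11*np.cos(s["tcp_rot"][1]);print("grasp z",z,"yaw",np.rad2deg(s["tcp_rot"][2]))
p,d=env.snapshot("top");W=cloud("top",d);hsv=cv2.cvtColor(p,cv2.COLOR_RGB2HSV)
roi=(d>0)&(W[...,0]>515)&(W[...,0]<690)&(W[...,1]>-240)&(W[...,1]<-70)
P=W[roi&(hsv[...,1]<60)&(hsv[...,2]>130)&(W[...,2]>20)&(W[...,2]<33)];print("rim",rect(P))
m=[x for x in env.masks_of("bay_mouth","top")][0]["region"]&(d>0)
Q=W[m&(W[...,2]>140)&(W[...,2]<156)];print(rect(Q))
a=np.deg2rad(22.9);e=np.array([np.cos(a),np.sin(a)]);f=np.array([-e[1],e[0]])
for q in(Q,):print("along",np.percentile(q[:,:2]@e,[.5,2,98,99.5]),"lat",np.percentile(q[:,:2]@f,[.5,2,98,99.5]))
M=np.array([664.7,183.3]);print("mouth",M@e,M@f)
E
```

```text
{'time_s': 11.95, 'position': [487.957, -157.144, 20.62], 'tcp_rot': [3.141, -0.611, 0.04], 'joint_positions': [-0.685, -0.198, 2.179, 0.581, 0.766, 0.501], 'contact_force': [-0.644, -0.665, -0.62], 'gripper_width': 11.694, 'finger_force': 34.997}
grasp z 29.626883100863502 yaw 2.303097756796197
rim (array([ 600., -153.]), array([140.1, 119.1]), 1.4)
(array([723.8, 207.7]), array([215.8, 210.7]), 22.8)
along [640.94283967 642.04588071 842.19441765 851.83723629] lat [-195.07458919 -192.7526449    10.17038855   13.37679104]
mouth 683.6383591402347 -89.7974048179984
```

```bash
cat >> h.py <<'E'
a=np.deg2rad(22.9);e=np.array([np.cos(a),np.sin(a)]);f=np.array([-e[1],e[0]])
def G(s,lat=0,z=29.6,yaw=22.9): # tray centre at s from mouth (neg = outside)
    return pose([*((682.7+s-118.5)*e+(-90.7+lat)*f),z],yaw,35)
E
python3 - <<'E'
from h import *
rel([G(-125),G(-115),G(71)])
E
```

```text
shift m [-0.0265, -0.2484, -0.0187] turn [0.207, -0.0, -0.294] tcp [445.7  89.8  20.6]
shift m [-0.0188, -0.252, -0.0133] turn [0.207, -0.0, -0.294] tcp [454.9  93.7  20.6]
shift m [0.1238, -0.3175, 0.0866] turn [0.207, -0.0, -0.294] tcp [626.2 166.1  20.6]
```

Request:
move_arm(
  rows=[
    [255, -0.0008, -0.0075, -0.00056, 0.0062, 0, -0.0088],
    [255, -0.00265, -0.0248, -0.00187, 0.0207, 0, -0.0294],
    [255, -0.00504, -0.0472, -0.00355, 0.0393, 0, -0.0559],
    [255, -0.00769, -0.072, -0.00542, 0.06, 0, -0.0853],
    [255, -0.0106, -0.0994, -0.00748, 0.0828, 0, -0.1176],
    [255, -0.01325, -0.1242, -0.00935, 0.1035, 0, -0.147],
    [255, -0.0159, -0.149, -0.01122, 0.1242, 0, -0.1764],
    [255, -0.01855, -0.1739, -0.01309, 0.1449, 0, -0.2058],
    [255, -0.0212, -0.1987, -0.01496, 0.1656, 0, -0.2352],
    [255, -0.02385, -0.2236, -0.01683, 0.1863, 0, -0.2646],
    [255, -0.0257, -0.2409, -0.01814, 0.2008, 0, -0.2852],
    [255, -0.0265, -0.2484, -0.0187, 0.207, 0, -0.294],
  ],
)

```text
time_s: 13.55
position: [444.7, 91.6, 20.6]
tcp_rot: [-3.141, -0.612, 0.403]
contact_force: [0.3, -1.0, -0.9]
gripper_width: 12.0
finger_force: 35.0
```

Request:
move_arm(
  rows=[
    [255, 0, 0, 0, 0, 0, 0],
    [255, 0, 0, 0, 0, 0, 0],
  ],
)

```text
time_s: 13.8
position: [445.1, 90.7, 20.6]
tcp_rot: [-3.139, -0.611, 0.399]
contact_force: [-0.6, 2.3, 0.7]
gripper_width: 12.1
finger_force: 35.0
```

```bash
python3 - <<'E'
from h import *
st();s=env.sense();print("yaw",np.rad2deg(s["tcp_rot"][2]))
for n in("top","scene"):
    p,d=env.snapshot(n);W=cloud(n,d);hsv=cv2.cvtColor(p,cv2.COLOR_RGB2HSV)
    al=W[...,:2]@e-682.7;la=W[...,:2]@f+90.7
    roi=(d>0)&(al>-200)&(al<-43)&(abs(la)<85)
    P=W[roi&(hsv[...,1]<60)&(hsv[...,2]>120)&(W[...,2]>20)&(W[...,2]<33)];r=rect(P);print(n,"rim",r,"s,lat",r[0]@e-682.7,r[0]@f+90.7)
cv2.imwrite("pics/s4.png",cv2.resize(p[210:400,230:480],(789,600),interpolation=cv2.INTER_CUBIC)[:,:,::-1])
rel([G(-125),G(-30),G(40),G(71)])
E
```

```text
{'time_s': 13.8, 'position': [445.071, 90.691, 20.585], 'tcp_rot': [-3.139, -0.611, 0.399], 'joint_positions': [-0.165, -0.407, 2.323, 0.471, 0.75, 0.736], 'contact_force': [-0.579, 2.279, 0.71], 'gripper_width': 12.126, 'finger_force': 35.018}
yaw 22.889425597969716
top rim (array([548.3, 135.1]), array([141.5, 120.7]), 23.3) s,lat -125.04339646437325 1.7954864300538702
scene rim (array([516.3, 121.3]), array([ 77.6, 122.6]), 21.8) s,lat -159.89123995441116 1.5350942377335173
shift m [0.0002, 0.0005, 0.0001] turn [-0.002, -0.0, -0.001] tcp [445.7  89.8  20.6]
shift m [0.078, 0.0005, 0.0546] turn [-0.002, -0.0, -0.001] tcp [533.2 126.8  20.6]
shift m [0.1353, 0.0006, 0.0948] turn [-0.002, -0.0, -0.001] tcp [597.7 154.   20.6]
shift m [0.1607, 0.0006, 0.1126] turn [-0.002, -0.0, -0.001] tcp [626.2 166.1  20.6]
```

View pics/s4.png

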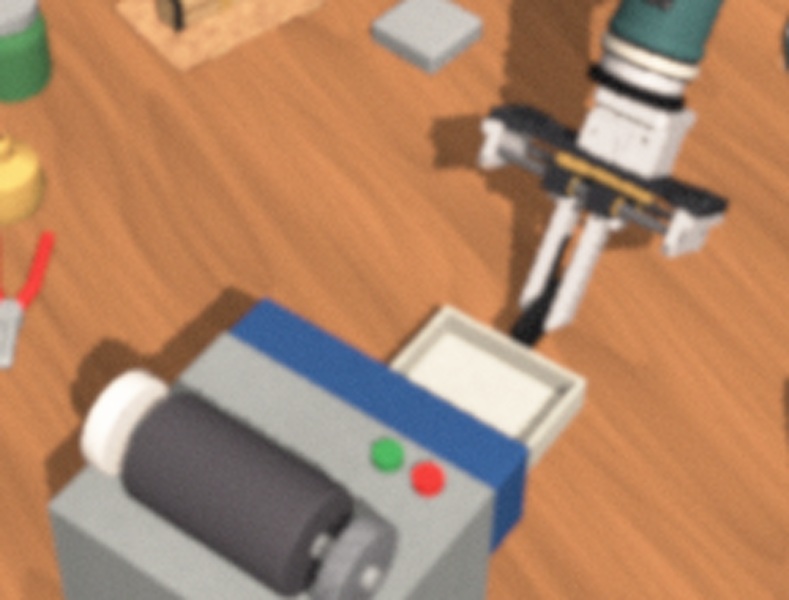

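The crop shows the tray at (490,370), flat and square in front of the hood. It sits about 1 mm off laterally, which I'll trim as I advance slowly.

Request:
move_arm(
  rows=[
    [255, 0.003, 0.0005, 0.0021, 0, 0, 0],
    [255, 0.0085, 0.001, 0.00595, 0, 0, 0],
    [255, 0.016, 0.0012, 0.0112, 0, 0, 0],
    [255, 0.0235, 0.0012, 0.01645, 0, 0, 0],
    [255, 0.031, 0.0012, 0.0217, 0, 0, 0],
    [255, 0.0385, 0.0012, 0.02695, 0, 0, 0],
    [255, 0.046, 0.0012, 0.0322, 0, 0, 0],
    [255, 0.0535, 0.0012, 0.03745, 0, 0, 0],
    [255, 0.061, 0.0012, 0.0427, 0, 0, 0],
    [255, 0.0685, 0.0012, 0.04795, 0, 0, 0],
    [255, 0.075, 0.0012, 0.0525, 0, 0, 0],
    [255, 0.078, 0.0012, 0.0546, 0, 0, 0],
  ],
)

```text
time_s: 15.4
position: [534.1, 126.2, 20.6]
tcp_rot: [-3.141, -0.611, 0.399]
contact_force: [-1.4, -1.2, 2.9]
gripper_width: 12.2
finger_force: 35.0
```

Request:
move_arm(
  rows=[
    [255, 0, 0, 0, 0, 0, 0],
    [255, 0, 0, 0, 0, 0, 0],
  ],
)

```text
time_s: 15.65
position: [533.7, 126.0, 20.6]
tcp_rot: [-3.141, -0.612, 0.399]
contact_force: [0.8, 0.7, -2.5]
gripper_width: 11.8
finger_force: 35.0
```

```bash
python3 - <<'E'
from h import *
st();s=env.sense();print("moment",s["moment"].round(2),"latF",s["contact_force"][:2]@f,"alongF",s["contact_force"][:2]@e)
rel([G(-30),G(40),G(71)])
E
```

```text
{'time_s': 15.65, 'position': [533.713, 125.979, 20.619], 'tcp_rot': [-3.141, -0.612, 0.399], 'joint_positions': [-0.021, -0.142, 2.134, 0.415, 0.622, 0.877], 'contact_force': [0.763, 0.701, -2.474], 'gripper_width': 11.79, 'finger_force': 34.999}
moment [-0.16  0.36  0.01] latF 0.3483599534280042 alongF 0.9759175619457007
shift m [-0.0001, -0.0009, -0.0001] turn [-0.001, -0.001, -0.0] tcp [533.2 126.8  20.6]
shift m [0.0572, -0.0009, 0.0401] turn [-0.001, -0.001, -0.0] tcp [597.7 154.   20.6]
shift m [0.0825, -0.0009, 0.0579] turn [-0.001, -0.001, -0.0] tcp [626.2 166.1  20.6]
```

Inside the mouth without contact force; continue to ~10 mm short of home.

Request:
move_arm(
  rows=[
    [255, 0.003, 0, 0.0021, 0, 0, 0],
    [255, 0.009, 0, 0.0063, 0, 0, 0],
    [255, 0.016, 0, 0.0112, 0, 0, 0],
    [255, 0.023, 0, 0.0161, 0, 0, 0],
    [255, 0.03, 0, 0.021, 0, 0, 0],
    [255, 0.037, 0, 0.0259, 0, 0, 0],
    [255, 0.044, 0, 0.0308, 0, 0, 0],
    [255, 0.051, 0, 0.0357, 0, 0, 0],
    [255, 0.058, 0, 0.0406, 0, 0, 0],
    [255, 0.065, 0, 0.0455, 0, 0, 0],
    [255, 0.071, 0, 0.0497, 0, 0, 0],
    [255, 0.0735, 0, 0.05145, 0, 0, 0],
  ],
)

```text
time_s: 17.15
position: [616.7, 161.1, 20.7]
tcp_rot: [-3.141, -0.611, 0.399]
contact_force: [-1.5, -1.6, -0.4]
gripper_width: 11.7
finger_force: 35.0
```

Request:
move_arm(
  rows=[
    [255, 0, 0, 0, 0, 0, 0],
    [255, 0, 0, 0, 0, 0, 0],
  ],
)

```text
time_s: 17.4
position: [616.4, 160.9, 20.7]
tcp_rot: [-3.141, -0.612, 0.399]
contact_force: [1.3, 0.4, -2.6]
gripper_width: 11.9
finger_force: 35.0
```

```bash
python3 - <<'E'
from h import *
st();s=env.sense();print("moment",s["moment"].round(2),"latF",s["contact_force"][:2]@f,"alongF",s["contact_force"][:2]@e)
rel([G(71),G(75)])
E
```

```text
{'time_s': 17.4, 'position': [616.36, 160.866, 20.71], 'tcp_rot': [-3.141, -0.612, 0.399], 'joint_positions': [0.063, 0.06, 1.94, 0.351, 0.586, 0.996], 'contact_force': [1.325, 0.355, -2.612], 'gripper_width': 11.908, 'finger_force': 34.999}
moment [-0.21  0.47  0.01] latF -0.18874250241409574 alongF 1.3582718161298466
shift m [0.009, -0.001, 0.0065] turn [-0.001, -0.001, -0.0] tcp [626.2 166.1  20.6]
shift m [0.0123, -0.001, 0.0088] turn [-0.001, -0.001, -0.0] tcp [629.9 167.6  20.6]
```

Now about 11 mm short by estimate; creep until the back wall pushes back.

Request:
move_arm(
  rows=[
    [255, 0.002, 0, 0.0014, 0, 0, 0],
    [255, 0.004, 0, 0.0028, 0, 0, 0],
    [255, 0.0055, 0, 0.00385, 0, 0, 0],
    [255, 0.0066, 0, 0.0046, 0, 0, 0],
    [255, 0.0066, 0, 0.0046, 0, 0, 0],
  ],
)

```text
time_s: 18.02
position: [623.9, 164.1, 20.8]
tcp_rot: [-3.141, -0.612, 0.399]
contact_force: [0.9, -0.3, -2.6]
gripper_width: 12.1
finger_force: 35.0
```

Request:
move_arm(
  rows=[
    [255, 0.0008, 0, 0.00056, 0, 0, 0],
    [255, 0.0008, 0, 0.00056, 0, 0, 0],
  ],
)

```text
time_s: 18.27
position: [624.7, 164.4, 20.8]
tcp_rot: [-3.141, -0.611, 0.399]
contact_force: [-0.4, -0.1, -1.7]
gripper_width: 11.4
finger_force: 35.0
```

Request:
move_arm(
  rows=[
    [255, 0.0008, 0, 0.00056, 0, 0, 0],
    [255, 0.0008, 0, 0.00056, 0, 0, 0],
  ],
)

```text
time_s: 18.52
position: [625.6, 164.8, 20.8]
tcp_rot: [-3.141, -0.611, 0.399]
contact_force: [-0.9, 0.5, -1.3]
gripper_width: 11.7
finger_force: 35.0
```

Request:
move_arm(
  rows=[
    [255, 0.0008, 0, 0.00056, 0, 0, 0],
    [255, 0.0008, 0, 0.00056, 0, 0, 0],
  ],
)

```text
time_s: 18.77
position: [626.5, 165.2, 20.8]
tcp_rot: [-3.141, -0.611, 0.399]
contact_force: [0.3, 0.5, -1.8]
gripper_width: 11.6
finger_force: 35.0
```

Request:
move_arm(
  rows=[
    [255, 0.0008, 0, 0.00056, 0, 0, 0],
    [255, 0.0008, 0, 0.00056, 0, 0, 0],
  ],
)

```text
time_s: 19.02
position: [626.8, 165.4, 20.7]
tcp_rot: [-3.141, -0.61, 0.4]
contact_force: [-4.5, -1.9, 0.5]
gripper_width: 12.3
finger_force: 35.0
```

Request:
move_arm(
  rows=[
    [255, 0.0008, 0, 0.00056, 0, 0, 0],
    [255, 0.0008, 0, 0.00056, 0, 0, 0],
  ],
)

```text
time_s: 19.27
position: [626.9, 165.4, 20.6]
tcp_rot: [-3.141, -0.609, 0.4]
contact_force: [-11.7, -5.8, 6.1]
gripper_width: 11.7
finger_force: 35.0
```

Request:
move_arm(
  rows=[
    [255, 0.0008, 0, 0.00056, 0, 0, 0],
    [255, 0.0008, 0, 0.00056, 0, 0, 0],
  ],
)

```text
time_s: 19.52
position: [627.1, 165.5, 20.6]
tcp_rot: [-3.141, -0.608, 0.4]
contact_force: [-17.6, -8.9, 10.3]
gripper_width: 11.4
finger_force: 35.0
```

Firm contact at the expected distance (x 627, ~20 N): home. Release and withdraw along the fingers.

Request:
move_arm(
  rows=[
    [255, -0.001, 0, -0.0007, 0, 0, 0],
    [180, -0.001, 0, -0.0007, 0, 0, 0],
    [130, -0.001, 0, -0.0007, 0, 0, 0],
    [130, -0.001, 0, -0.0007, 0, 0, 0],
    [130, -0.001, 0, -0.0007, 0, 0, 0],
    [130, -0.001, 0, -0.01, 0, 0, 0],
    [130, -0.001, 0, -0.035, 0, 0, 0],
    [130, -0.001, 0, -0.075, 0, 0, 0],
    [130, -0.02, 0, -0.12, 0, 0, 0],
    [130, -0.06, 0, -0.16, 0, 0, 0],
    [130, -0.1, 0, -0.18, 0, 0, 0],
    [130, -0.1, 0, -0.18, 0, 0, 0],
  ],
)

```text
time_s: 21.02
position: [456.4, 93.4, 110.3]
tcp_rot: [-3.142, -0.612, 0.398]
contact_force: [0.2, -0.2, 0.3]
gripper_width: 46.1
finger_force: 0.0
```

```bash
python3 - <<'E'
from h import *
st()
im=[]
for n in("top","scene"):
    p,d=env.snapshot(n);W=cloud(n,d)
    al=W[...,:2]@e-682.7;la=W[...,:2]@f+90.7
    P=W[(d>0)&(al>-90)&(al<-40)&(abs(la)<30)&(p.max(2)<60)&(W[...,2]>8)&(W[...,2]<50)]
    if len(P)>5: print(n,"fin",len(P),"along min",np.percentile(P[:,:2]@e-682.7,[2,98]),"lat",np.median(P[:,:2]@f+90.7),"z",P[:,2].max())
    im.append(p)
    ms=env.masks_of("clamp_center",n)
    for m in ms[:1]: Q=W[m["region"]&(d>0)];print(m["confidence"],rect(Q[Q[:,2]>32]))
o=np.hstack([cv2.resize(im[0][60:360,100:500],(400,300)),cv2.resize(im[1][180:420,220:540],(400,300))])
cv2.imwrite("pics/end.png",o[:,:,::-1])
E
```

```text
{'time_s': 21.025, 'position': [456.353, 93.385, 110.312], 'tcp_rot': [-3.142, -0.612, 0.398], 'joint_positions': [-0.145, -0.502, 2.184, 0.373, 0.953, 0.889], 'contact_force': [0.178, -0.216, 0.33], 'gripper_width': 46.061, 'finger_force': 0.0}
top fin 40 along min [-61.93687404 -41.20587131] lat -1.3199865158276651 z 48.55671906305706
0.88 (array([ 475.9, -375.7]), array([109.7,  29.8]), 7.5)
0.77 (array([ 476.8, -372.2]), array([114. ,  37.4]), 8.5)
```

View pics/end.png

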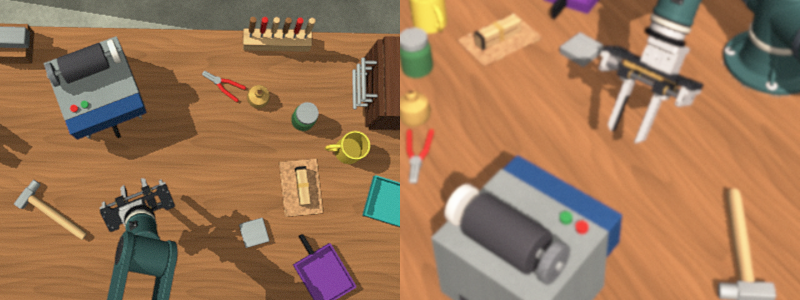

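The end picture shows the tray home, with only the fin at (115,130) left showing in front of the hood. The clamp is centred on the pad at (302,185), the other things are unmoved and the gripper is clear.

```bash
python3 -c "
from workcell import env
print(env.hand_in())"
```

```text
the job is handed in; nothing more can be done
None
```

The job is handed in after about 21 s: the clamp is lying centred on the cork pad, the tray was slid flat into the bay until it pressed on the back wall, and in the last pictures the other things stand where they were and the gripper is clear.

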